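# Feel for the hidden catch and spring the crumb tray

### The arm

A 7-joint arm with a two-finger parallel gripper is mounted at the origin on the work surface. World frame = base frame: x ahead of the robot, y to its left, z up, the work surface at z = 0. Lengths are in m, angles in rad, forces in N, time in s.
With the tool pointing down it reaches from about 0.4 to 0.875 m from the base axis. Payload 19.3 kg.
Tool frame: the origin (TCP) lies midway between the tips of the shut fingers; the grasp point (between the pads) lies 19 mm behind it; z points along the fingers, x is the direction in which the jaws open and shut, and the axes are right-handed (so a half turn about z gives the same grasp; the last joint's range is limited). The gripper opens to 85 mm and grips with 20 to 120 N. Pads are 22 mm wide; open, the fingers measure 114 mm over their backs; the gripper's body (76 mm by 85 mm) begins 54 mm behind the grasp point. The pads swing forward as they close: fully open they stand 13 mm farther back than shut.
Start: joints at [-1.377, 0.521, -0.036, 1.599, 0.021, 1.021, -0.113], TCP at [0.163, 0.603, 0.231] pointing down, gripper open.
Joint ranges: [-2.91, 2.91], [-0.3, 2.13], [-1.5, 1.42], [0.17, 2.43], [-1.26, 4.41], [0.16, 1.93], [-2.52, 2.52]. Speed limits (rad/s): [1.89, 1.89, 2.39, 2.39, 3.01, 3.01, 3.01].

### API

Orientations are given as a unit quaternion [w, x, y, z].
In Python, from cell import ctrl gives the robot as it stands. The module is installed in compiled form; this text tells all that it offers.
- The arm moves only by the tool servo_tool, never from a script. Its arguments are lists of equal length, an entry for each row: "delta_pos": the shift along the tool's x, y, z in mm, a list of three; "twist": the turn, a rotation vector about the tool's x, y, z in rad, a list of three; "fingers": the closure, from -1 (fully open) to 1 (shut). In form: {"delta_pos": [[dx, dy, dz], ...], "twist": [[ax, ay, az], ...], "fingers": [fingers, ...]}. A call has 1 to 12 rows; each row is the pose to reach, as a shift and turn from the pose commanded when the call began, along the tool's axes at that moment; what a row does not reach only later rows make up. A row lasts 1/12 s, in which the tool goes at most 41.7 mm and 7.16 degrees, less where a joint would pass 70% of its speed; a pose out of reach is approached as far as the arm can. A call with a gripper value outside its range is refused whole. The fingers move at their own pace and stop on an object; "grip_force" is the grip in N (left out, the last holds). Time passes only in rows, so rows that repeat a pose let the fingers close. It gives the time, the measured TCP pose, the force and the opening at its end, in the units of the state.
- ctrl.observe(): the state, without advancing time (a new reading comes with each control period).
- ctrl.capture(name): name is "side" or "top" or "wrist"; returns (picture, depth): 400x640x3 uint8, blue, green, red; 400x640 float32, m along the optical axis (not along the pixel's ray), 0 where there is no reading.
- ctrl.get_calibration(name): a dict with "intrinsics" (3x3 intrinsics, pixels), "extrinsics" (4x4, takes a point from world to camera coordinates). Camera axes: x right, y down, z forward; pixel columns grow to the right and rows downward; lengths in m; the calibration is good to about 2 mm. A picture is of the moment at which its call begins: read the wrist's pose just before it. get_calibration takes no time and is no camera call; for the wrist camera it gives the pose at the moment of the call.
- ctrl.close_job(): hands the job in, once; it reports no verdict.
The state is a dict: "time": time; "joint_positions": joint angles; "qd": joint speeds; "joint_torque": joint torques, N m; "tcp_pos": TCP position; "eef_rot": TCP orientation; "contact_force": force on the tool from outside, world axes, zero at the start; "torque": the same for the moment, N m; "width": finger opening in m.
Only numpy, scipy, OpenCV 4.12 (cv2) and the standard library are available. Lean on these libraries where they do the work, as an engineer would, in place of code of your own. Each camera call takes 0.05 s, during which the arm holds its last target.

### The job

Spring open the crumb tray of the check-weigher: feel along the row of five identical flush plates on its top deck for the one that gives, and press that one in until the tray jumps out. Fingertips only, nothing is to be picked up. Then take the hand clear, so that the plate is flush again and the tray stands fully out. Leave the biscuits, cutter, beaker, jar, spatula and weight where they are.

Things in the scene. Friction and masses are not known exactly. Their poses are not given: they have to be found in the camera images.
- weigher: Low bare-metal bench check-weigher, fixed, 240 mm (its x) x 360 mm (its y) x 100 mm high. Origin: centre of its underside; x points from its front (tray side, facing the robot) to its rear, z up. Along the front of its flat top deck runs a row of five identical flush plates; behind them is a weighing platter, its face 8 mm above the deck. The crumb tray is the drawer in its front.
- plate_place1 (a point): Place 1, at the weigher's left (+y) end, of the row of five flush plates: centre of the plate's top face, level with the deck. Places are 62 mm apart; each plate is 56 mm along the weigher's x and 46 mm along its y, with a 2 mm gap all round. Four plates are solid; one, at any place and looking just like the others, is the catch and sinks when pressed.
- plate_place2 (a point): Place 2 of the row: centre of the plate's top face.
- plate_place3 (a point): Place 3 (the middle) of the row: centre of the plate's top face.
- plate_place4 (a point): Place 4 of the row: centre of the plate's top face.
- plate_place5 (a point): Place 5, at the weigher's right (-y) end of the row: centre of the plate's top face.
- catch (a joint): How far the live plate (the tray's release catch) is pressed in, in m: 0 flush, 0.007 fully in. It is sprung: it begins to sink at about 2 N and is fully in at about 5 N, and comes back up when let go. It frees the tray from about 0.005. Where it is must be felt.
- crumb_tray (a joint): How far the crumb tray (a sheet-steel drawer with a plain front 306 mm wide and 78 mm high, no handle) stands out of the weigher's front, in m: 0 shut, 0.07 fully out. A spring drives it out towards the weigher's -x, in under a second, once the catch lets go; while shut it is locked by the catch.
- biscuit1: Loose round chocolate biscuit, 62 mm across and 10 mm thick, on the weighing platter. Origin at the centre of its underside. To be left where it stands.
- biscuit2: Loose round chocolate biscuit, 62 mm across and 10 mm thick, on the bench at the weigher's left. Origin at the centre of its underside. To be left where it stands.
- cutter: Loose thin steel ring cutter, 60 mm across and 28 mm high, on the weigher's deck at the right behind the plates. Origin at the centre of its underside. To be left where it stands.
- beaker: Loose open steel beaker, 72 mm across and 85 mm high, on the bench at the weigher's left. Origin at the centre of its underside. To be left where it stands.
- jar: Loose lidded glass jar, 60 mm across and 90 mm high, on the bench at the weigher's front left. Origin at the centre of its underside. To be left where it stands.
- spatula: Loose spatula, 250 mm long, lying on the bench at the weigher's right along the weigher's x. Origin under its middle. To be left where it stands.
- weight: Loose steel knobbed test weight, 44 mm across and 68 mm high, on the bench at the weigher's front right. Origin at the centre of its underside. To be left where it stands.

How it is judged:
By the outcome, as a careful person would: the job done as asked, in the order asked, and still so for the second after the job is handed in, with the robot touching nothing.
It also fails if it takes over 48 s, if anything falls off the work surface, if the arm or the gripper's body presses on something with over 40 N, if the wrist force passes 120 N, or if a joint passes its speed limit or range.

## Working session

There is one attempt and no reset: what is moved stays moved. The work goes in short steps, Python scripts to look and compute and a tool call to move; the robot and the scene stay as the last step left them, time stands still between calls to the robot, and variables do not carry over. Pictures are saved under pics/ and viewed, and the job is handed in when it is done.

Besides the shell and the picture viewer there is one more tool, called as name(argument=value, ...) on one line, values as JSON. servo_tool: Moves the arm, as the interface text tells. Its arguments: {"type":"object","properties":{"delta_pos":{"type":"array"},"twist":{"type":"array"},"fingers":{"type":"array"},"grip_force":{"type":"number"}},"required":["delta_pos","twist","fingers"]}

```bash
mkdir -p pics
python3 - <<'E'
from cell import ctrl
import cv2,numpy as np
s=ctrl.observe(); print({k:np.round(v,3).tolist() for k,v in s.items()})
for n in ("top","side"):
    im,d=ctrl.capture(n); c=ctrl.get_calibration(n)
    cv2.imwrite(f"pics/{n}0.png",im); np.savez(f"pics/{n}0.npz",im=im,d=d,K=c["intrinsics"],T=c["extrinsics"])
    print(n,np.round(c["intrinsics"],1).tolist(),np.round(c["extrinsics"],3).tolist())
E
```

```text
{'time': 0.0, 'joint_positions': [-1.377, 0.522, -0.036, 1.6, 0.021, 1.021, -0.113], 'qd': [0.001, -0.0, 0.0, 0.0, 0.0, 0.0, 0.0], 'joint_torque': [0.001, -92.709, 1.98, -36.993, 0.018, 0.008, -0.0], 'tcp_pos': [0.163, 0.603, 0.231], 'eef_rot': [0.0, 0.794, 0.608, -0.0], 'contact_force': [-0.964, -0.205, -0.259], 'torque': [0.033, 0.023, -0.014], 'width': 0.086}
top [[486.6, 0.0, 327.5], [0.0, 486.6, 204.2], [0.0, 0.0, 1.0]] [[-0.028, -0.999, -0.02, 0.058], [-0.989, 0.031, -0.144, 0.575], [0.145, 0.015, -0.989, 1.235], [0.0, 0.0, 0.0, 1.0]]
side [[376.8, 0.0, 321.6], [0.0, 376.8, 197.1], [0.0, 0.0, 1.0]] [[0.99, -0.138, -0.021, -0.55], [-0.1, -0.599, -0.794, 0.154], [0.097, 0.788, -0.607, 1.041], [0.0, 0.0, 0.0, 1.0]]
```

View pics/top0.png

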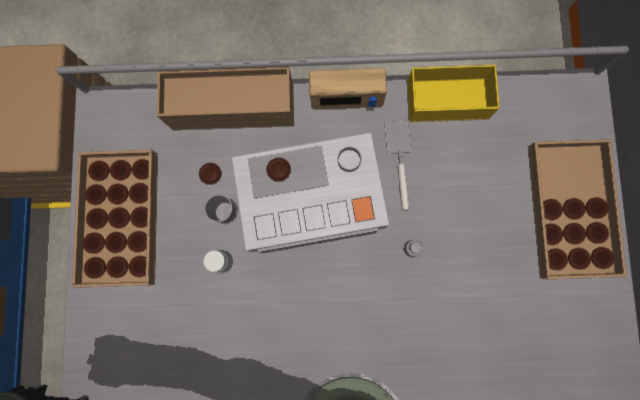

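View pics/side0.png

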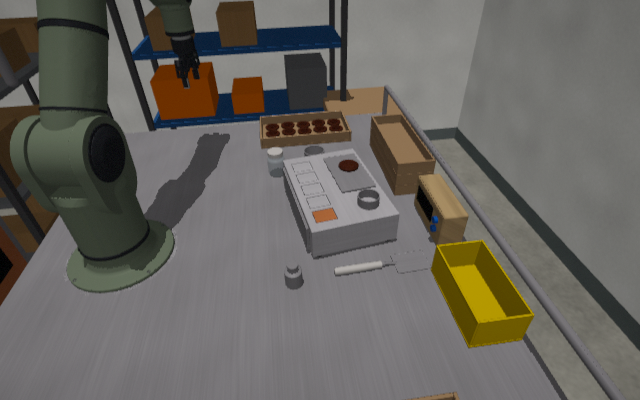

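The top view shows the weigher with corners near (233,156), (371,134), (386,226) and (246,249). The plates run from (265,227), place 1, to (363,209), place 5. Place 5 is orange, but the task says the live plate has to be felt, so its colour proves nothing. The tray faces the bottom of the image, and the jar at (215,261) and weight at (414,247) are clear of the row.

```bash
cat > h.py <<'E'
import numpy as np,cv2
def cast(uv,K,T,z):
    uv=np.atleast_2d(uv).astype(float); R=T[:3,:3]; C=-R.T@T[:3,3]
    r=np.c_[uv,np.ones(len(uv))]@np.linalg.inv(K).T@R
    return C+r*((z-C[2])/r[:,2])[:,None]
E
python3 - <<'E'
from h import *
f=np.load("pics/top0.npz");im,d,K,T=f["im"],f["d"],f["K"],f["T"]
g=cv2.cvtColor(im,cv2.COLOR_BGR2GRAY)
th=cv2.adaptiveThreshold(g,255,cv2.ADAPTIVE_THRESH_MEAN_C,cv2.THRESH_BINARY_INV,15,12)
cs,_=cv2.findContours(th[190:250,240:390],cv2.RETR_LIST,cv2.CHAIN_APPROX_NONE)
for c in cs:
    r=cv2.minAreaRect(c); a=r[1][0]*r[1][1]
    if 250<a<900:
        uv=np.array(r[0])+[240,190]; print(uv.round(1),np.round(r[1],1),round(r[2],1),cast(uv,K,T,.1).round(4))
# deck height check from depth
for uv in [(277,225),(301,220),(327,214),(250,215)]:
    z=d[uv[1],uv[0]]; R=T[:3,:3];C=-R.T@T[:3,3]; p=C+R.T@(np.linalg.inv(K)@[*uv,1]*z); print(uv,p.round(4))
v=cv2.resize(im[120:270,200:440],None,fx=3.3,fy=3.3,interpolation=cv2.INTER_CUBIC); cv2.imwrite("pics/topzoom.png",v)
E
```

```text
[324.2 241. ] [  3.  107.5] 80.0 [[0.4768 0.0506 0.1   ]]
[264.9 226.4] [23.7 19.7] 80.5 [[0.5176 0.1975 0.1   ]]
[264.7 226.3] [24.8 20.7] 80.5 [[0.5177 0.1979 0.1   ]]
[289.2 222. ] [23.7 19.9] 80.5 [[0.5267 0.1365 0.1   ]]
[289.2 222. ] [24.7 20.5] 80.5 [[0.5267 0.1365 0.1   ]]
[339.  217.6] [15.7 20.6] 78.7 [[0.5339 0.012  0.1   ]]
[313.7 217.6] [23.5 19.9] 80.5 [[0.5357 0.0752 0.1   ]]
[313.7 217.5] [24.8 20.5] 80.5 [[0.5362 0.0752 0.1   ]]
[337.1 208. ] [14.5 20.6] 78.7 [[0.5583 0.016  0.1   ]]
[362.5 208. ] [21.1 15.5] 76.0 [[ 0.5563 -0.0474  0.1   ]]
[362.6 208.9] [24.3 20.3] 80.0 [[ 0.5541 -0.0476  0.1   ]]
[274.5 194. ] [ 8. 43.] 90.0 [[0.5986 0.1725 0.1   ]]
(277, 225) [0.5205 0.1677 0.0954]
(301, 220) [0.5306 0.1069 0.1017]
(327, 214) [0.5436 0.0417 0.1023]
(250, 215) [0.5469 0.2342 0.1025]
```

View pics/topzoom.png

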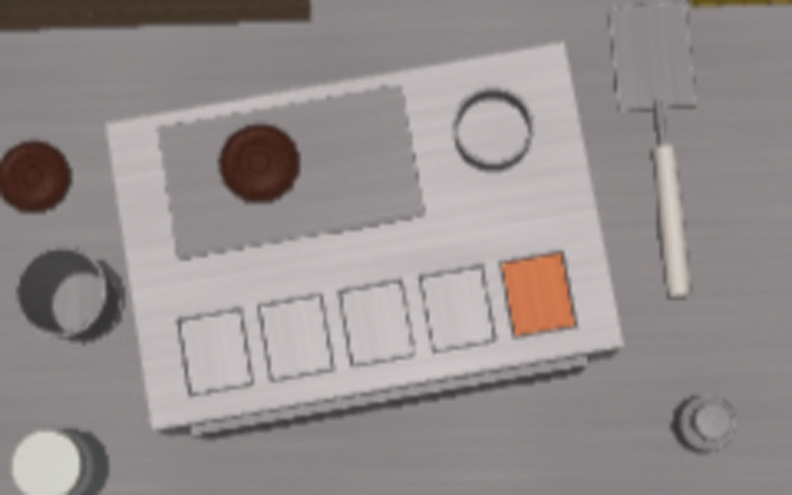

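Row direction fits 62 mm spacing, with the weigher yaw near 0.147 rad. I'll write a helper that converts a world target into tool-frame moves.

```bash
cat >> h.py <<'E'
from scipy.spatial.transform import Rotation as Ro
YAW=0.1474
P=np.array([.5177,.1977,.1])[None]+np.arange(5)[:,None]*.062*np.array([np.sin(YAW),-np.cos(YAW),0])
def go(s,tgt,yaw=YAW):
    q=s["eef_rot"]; R=Ro.from_quat([q[1],q[2],q[3],q[0]])
    x=[np.cos(yaw),np.sin(yaw),0]; G=Ro.from_matrix(np.array([x,[x[1],-x[0],0],[0,0,-1]]).T)
    return (R.inv().apply(np.array(tgt)-s["tcp_pos"])*1000).round(1),(R.inv()*G).as_rotvec().round(3)
E
python3 - <<'E'
from h import *
from cell import ctrl
print(P.round(4)); s=ctrl.observe(); t=P[0].copy(); t[2]=.16; print(go(s,t))
E
```

```text
[[ 0.5177  0.1977  0.1   ]
 [ 0.5268  0.1364  0.1   ]
 [ 0.5359  0.075   0.1   ]
 [ 0.545   0.0137  0.1   ]
 [ 0.5541 -0.0476  0.1   ]]
(array([-298.8,  448.2,   71.1]), array([1.00e-03, 1.00e-03, 1.16e+00]))
```

servo_tool(delta_pos=[[-25, 37, 6], [-50, 75, 12], [-75, 112, 18], [-100, 150, 24], [-125, 187, 30], [-150, 225, 36], [-175, 262, 42], [-200, 300, 48], [-225, 337, 54], [-250, 375, 60], [-275, 412, 65], [-299, 448, 71]], twist=[[0, 0, 0.1], [0, 0, 0.2], [0, 0, 0.3], [0, 0, 0.4], [0, 0, 0.5], [0, 0, 0.6], [0, 0, 0.7], [0, 0, 0.8], [0, 0, 0.9], [0, 0, 1.0], [0, 0, 1.1], [0, 0, 1.16]], fingers=[1, 1, 1, 1, 1, 1, 1, 1, 1, 1, 1, 1], grip_force=20)

```text
time: 1.1
tcp_pos: [0.4902, 0.2285, 0.1656]
eef_rot: [0.0, 0.997, 0.071, -0.0]
contact_force: [1.0, 1.0, -0.4]
width: 0.0001
```

Run:
```python
from h import *
from cell import ctrl
s=ctrl.observe(); t=P[0].copy(); t[2]=.115; print(go(s,t),{k:np.round(s[k],4).tolist() for k in("time","tcp_pos","contact_force","width","qd","joint_positions")})
```

```text
(array([22.9, 34.3, 50.6]), array([ 0.   ,  0.   , -0.006])) {'time': 1.1, 'tcp_pos': [0.4902, 0.2285, 0.1656], 'contact_force': [0.9719, 0.9999, -0.4341], 'width': 0.0001, 'qd': [0.826, 0.2984, 0.1634, -0.261, -0.2138, 0.0046, 0.4367], 'joint_positions': [-0.7681, 0.492, 0.303, 1.8987, -0.2015, 0.7804, -0.2136]}
```

servo_tool(delta_pos=[[0, 0, 0], [0, 0, 0], [0, 0, 0], [0, 0, 0]], twist=[[0, 0, 0], [0, 0, 0], [0, 0, 0], [0, 0, 0]], fingers=[1, 1, 1, 1])

```text
time: 1.43
tcp_pos: [0.4886, 0.2312, 0.1658]
eef_rot: [-0.0, 0.997, 0.074, -0.0]
contact_force: [-0.5, 0.7, -0.0]
width: 0.0002
```

Run:
```python
from h import *
from cell import ctrl
s=ctrl.observe(); t=P[0].copy(); t[2]=.11; print(go(s,t),{k:np.round(s[k],4).tolist() for k in("time","tcp_pos","contact_force","qd")})
```

```text
(array([23.8, 37.5, 55.8]), array([-0.   ,  0.   ,  0.001])) {'time': 1.4333, 'tcp_pos': [0.4886, 0.2312, 0.1658], 'contact_force': [-0.4514, 0.7296, -0.0345], 'qd': [-0.0111, -0.0042, 0.0013, -0.0005, 0.0013, 0.0, -0.0013]}
```

servo_tool(delta_pos=[[12, 19, 0], [24, 37.5, 15], [24, 37.5, 35], [24, 37.5, 50], [24, 37.5, 56], [24, 37.5, 56], [24, 37.5, 56], [24, 37.5, 56]], twist=[[0, 0, 0], [0, 0, 0], [0, 0, 0], [0, 0, 0], [0, 0, 0], [0, 0, 0], [0, 0, 0], [0, 0, 0]], fingers=[1, 1, 1, 1, 1, 1, 1, 1])

```text
time: 2.1
tcp_pos: [0.5187, 0.1973, 0.1108]
eef_rot: [-0.0, 0.997, 0.074, 0.001]
contact_force: [0.2, -0.6, -0.1]
width: -0.0002
```

Run:
```python
from h import *
from cell import ctrl
im,d=ctrl.capture("side"); cv2.imwrite("pics/side1.png",cv2.resize(im[100:260,220:460],None,fx=3.3,fy=3.3))
s=ctrl.observe(); t=P[0].copy(); t[2]=.1; print(go(s,t),{k:np.round(s[k],4).tolist() for k in("time","tcp_pos","contact_force","qd")})
```

```text
(array([-1. , -0.6, 10.8]), array([-0.001, -0.001,  0.   ])) {'time': 2.15, 'tcp_pos': [0.5188, 0.1972, 0.1108], 'contact_force': [0.6922, 0.8693, 0.0205], 'qd': [0.0029, 0.001, -0.0002, 0.002, -0.0009, -0.003, 0.0011]}
```

View pics/side1.png

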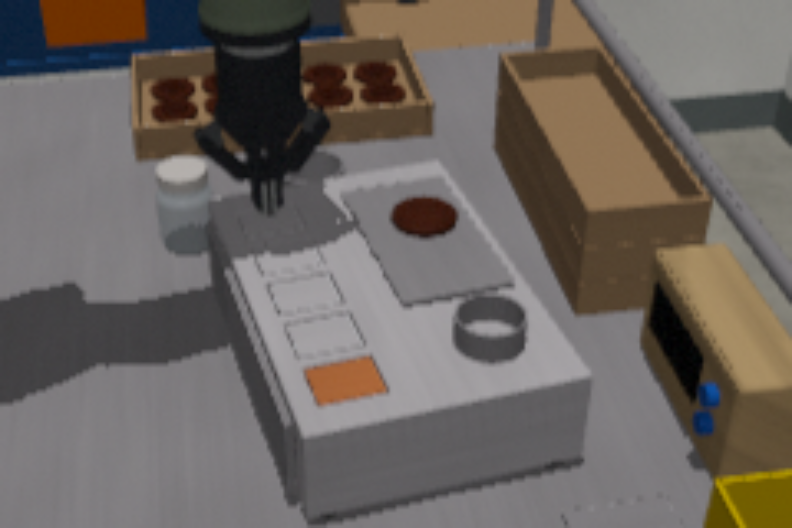

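The shut fingertips, at (268,205) in the crop, hover over plate 1. Next I'll feel down slowly.

servo_tool(delta_pos=[[0, 0, 4], [0, 0, 7], [0, 0, 9], [0, 0, 10], [0, 0, 11], [0, 0, 12], [0, 0, 12], [0, 0, 12]], twist=[[0, 0, 0], [0, 0, 0], [0, 0, 0], [0, 0, 0], [0, 0, 0], [0, 0, 0], [0, 0, 0], [0, 0, 0]], fingers=[1, 1, 1, 1, 1, 1, 1, 1])

```text
time: 2.82
tcp_pos: [0.5186, 0.1967, 0.0999]
eef_rot: [-0.001, 0.997, 0.073, 0.0]
contact_force: [-14.8, -4.3, 47.6]
width: -0.0002
```

Plate 1 reads 47 N with no give, so it is solid and the deck is at z ≈ 0.100. Moving on to plate 2.

servo_tool(delta_pos=[[0, 0, -6], [0, 0, -12], [-1, 10, -12], [-1, 31, -12], [-1, 52, -12], [-1, 62, -12], [-1, 62, -12], [-1, 62, -8], [-1, 62, -4], [-1, 62, -2], [-1, 62, -0.8], [-1, 62, -0.8]], twist=[[0, 0, 0], [0, 0, 0], [0, 0, 0], [0, 0, 0], [0, 0, 0], [0, 0, 0], [0, 0, 0], [0, 0, 0], [0, 0, 0], [0, 0, 0], [0, 0, 0], [0, 0, 0]], fingers=[1, 1, 1, 1, 1, 1, 1, 1, 1, 1, 1, 1])

```text
time: 3.82
tcp_pos: [0.5264, 0.1361, 0.0999]
eef_rot: [-0.001, 0.997, 0.074, -0.0]
contact_force: [-12.2, -2.5, 39.6]
width: 0.0004
```

servo_tool(delta_pos=[[0, 0, 0], [0, 0, 0]], twist=[[0, 0, 0], [0, 0, 0]], fingers=[1, 1])

```text
time: 3.98
tcp_pos: [0.5265, 0.1361, 0.0999]
eef_rot: [-0.001, 0.997, 0.074, 0.0]
contact_force: [-12.2, -1.5, 40.1]
width: 0.0003
```

Plate 2 is solid as well: 40 N, stopped at 0.0999. Plate 3 next, pressing a little more lightly.

servo_tool(delta_pos=[[0, 0, -6], [0, 0, -12], [0, 10, -12], [0, 31, -12], [0, 52, -12], [0, 62, -12], [0, 62, -12], [0, 62, -8], [0, 62, -4], [0, 62, -2], [0, 62, -0.3], [0, 62, -0.3]], twist=[[0, 0, 0], [0, 0, 0], [0, 0, 0], [0, 0, 0], [0, 0, 0], [0, 0, 0], [0, 0, 0], [0, 0, 0], [0, 0, 0], [0, 0, 0], [0, 0, 0], [0, 0, 0]], fingers=[1, 1, 1, 1, 1, 1, 1, 1, 1, 1, 1, 1])

```text
time: 4.98
tcp_pos: [0.5354, 0.0747, 0.0985]
eef_rot: [-0.0, 0.997, 0.074, -0.0]
contact_force: [0.4, 0.0, 0.5]
width: 0.0
```

servo_tool(delta_pos=[[0, 0, 0], [0, 0, 0]], twist=[[0, 0, 0], [0, 0, 0]], fingers=[1, 1])

```text
time: 5.15
tcp_pos: [0.5357, 0.074, 0.099]
eef_rot: [0.0, 0.997, 0.074, -0.0]
contact_force: [-0.3, -0.8, -0.0]
width: -0.0001
```

Plate 3 shows no resistance 1 mm below deck level. I'll press further in small steps to confirm it gives.

servo_tool(delta_pos=[[0, 0, 0.5], [0, 0, 1], [0, 0, 1.5], [0, 0, 1.5], [0, 0, 1.5]], twist=[[0, 0, 0], [0, 0, 0], [0, 0, 0], [0, 0, 0], [0, 0, 0]], fingers=[1, 1, 1, 1, 1])

```text
time: 5.57
tcp_pos: [0.5357, 0.0738, 0.0976]
eef_rot: [-0.0, 0.997, 0.073, 0.0]
contact_force: [-1.2, 1.1, 4.6]
width: -0.0003
```

Plate 3 sinks, with only about 4 N at 2.4 mm down. It is the catch, so I'll press it in.

servo_tool(delta_pos=[[0, 0, 1], [0, 0, 2], [0, 0, 3], [0, 0, 3.5], [0, 0, 4], [0, 0, 4], [0, 0, 4], [0, 0, 4], [0, 0, 4], [0, 0, 4]], twist=[[0, 0, 0], [0, 0, 0], [0, 0, 0], [0, 0, 0], [0, 0, 0], [0, 0, 0], [0, 0, 0], [0, 0, 0], [0, 0, 0], [0, 0, 0]], fingers=[1, 1, 1, 1, 1, 1, 1, 1, 1, 1])

```text
time: 6.4
tcp_pos: [0.5358, 0.0738, 0.0936]
eef_rot: [-0.0, 0.997, 0.073, 0.0]
contact_force: [-0.0, -0.1, 3.7]
width: -0.0001
```

Run:
```python
from h import *
from cell import ctrl
im,d=ctrl.capture("side"); cv2.imwrite("pics/side2.png",cv2.resize(im[100:260,220:460],None,fx=3.3,fy=3.3))
```

```text
(no output)
```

View pics/side2.png

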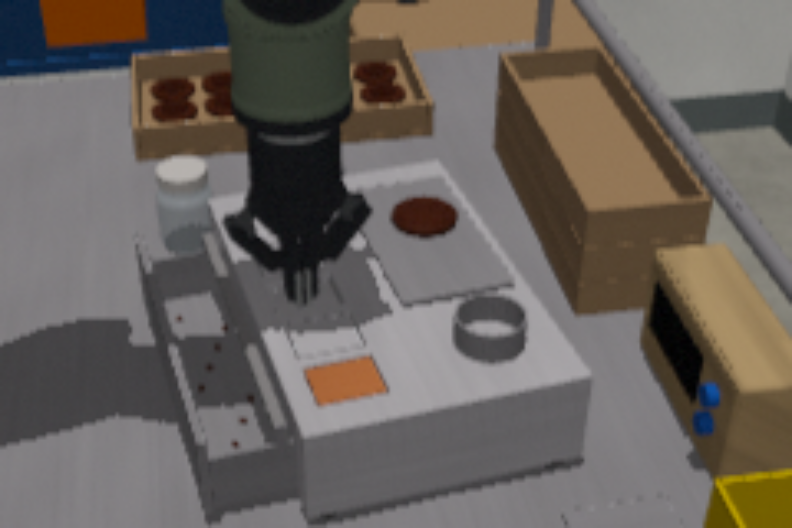

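The tray is out: its front runs from (140,245) to (210,515) in the crop. Now I'll lift straight up, then swing the hand away to the left.

servo_tool(delta_pos=[[0, 0, -5], [0, 0, -15], [0, 0, -40], [0, 0, -75], [0, 0, -110], [0, 0, -130], [0, -35, -140], [0, -70, -140], [0, -105, -140], [0, -140, -140], [0, -175, -140], [0, -210, -140]], twist=[[0, 0, 0], [0, 0, 0], [0, 0, 0], [0, 0, 0], [0, 0, 0], [0, 0, 0], [0, 0, 0], [0, 0, 0], [0, 0, 0], [0, 0, 0], [0, 0, 0], [0, 0, 0]], fingers=[1, 1, 1, 1, 1, 1, 1, 1, 1, 1, 1, 1])

```text
time: 7.45
tcp_pos: [0.5041, 0.2829, 0.2343]
eef_rot: [0.0, 0.997, 0.073, -0.0]
contact_force: [1.6, -0.3, 0.4]
width: -0.0001
```

servo_tool(delta_pos=[[0, -35, 0], [0, -70, 0], [0, -105, 0], [0, -140, 0], [0, -175, 0], [0, -210, 0], [0, -210, 0], [0, -210, 0], [0, -210, 0], [0, -210, 0]], twist=[[0, 0, 0], [0, 0, 0], [0, 0, 0], [0, 0, 0], [0, 0, 0], [0, 0, 0], [0, 0, 0], [0, 0, 0], [0, 0, 0], [0, 0, 0]], fingers=[1, 1, 1, 1, 1, 1, 1, 1, 1, 1])

```text
time: 8.28
tcp_pos: [0.4747, 0.4881, 0.234]
eef_rot: [0.0, 0.997, 0.073, 0.0]
contact_force: [0.5, 0.4, -0.7]
width: 0.0003
```

Run:
```python
from h import *
from cell import ctrl
s=ctrl.observe(); print({k:np.round(s[k],3).tolist() for k in("time","tcp_pos","contact_force","qd","joint_positions")})
f=np.load("pics/top0.npz")
im,d=ctrl.capture("top"); K,T=f["K"],f["T"]
cv2.imwrite("pics/top3.png",np.vstack([cv2.resize(x[110:290,190:450],None,fx=1.65*1.0,fy=1.65) for x in (f["im"],im)]))
s2,_=ctrl.capture("side"); cv2.imwrite("pics/side3.png",s2)
# things: before/after depth difference by region
df=np.abs(d-f["d"]); R=T[:3,:3];C=-R.T@T[:3,3]
for n,(u,v) in dict(p1=(265,227),p2=(289,222),p3=(314,217),p4=(339,212),p5=(363,209)).items():
    print(n,[round(float(np.median((C[2]+ (R.T@(np.linalg.inv(K)@[u,v,1]))[2]*D[v-5:v+6,u-5:u+6]))),4) for D in (f["d"],d)])
for n,(u,v,r) in dict(bis1=(278,169,16),bis2=(210,174,14),cutter=(349,159,16),beaker=(221,210,17),jar=(215,261,15),spat=(400,165,40),weight=(414,247,12)).items():
    a,b=[cv2.cvtColor(x[v-r:v+r,u-r:u+r],cv2.COLOR_BGR2GRAY).astype(np.float32) for x in (f["im"],im)]
    print(n,np.round(cv2.phaseCorrelate(a,b,cv2.createHanningWindow(a.shape[::-1],cv2.CV_32F)),2).tolist() if 0 else [np.round(x,2) for x in cv2.phaseCorrelate(a,b)])
```

```text
{'time': 8.283, 'tcp_pos': [0.475, 0.488, 0.234], 'contact_force': [0.526, 0.366, -0.662], 'qd': [0.006, -0.002, -0.002, -0.001, -0.003, -0.005, -0.0], 'joint_positions': [-1.043, 0.626, 0.258, 1.444, -0.168, 1.094, -0.609]}
p1 [0.1001, 0.1005]
p2 [0.1007, 0.1004]
p3 [0.1003, 0.1]
p4 [0.1006, 0.1008]
p5 [0.1001, 0.1003]
bis1 [array([-0.02, -0.01]), np.float64(1.0)]
bis2 [array([ 0.01, -0.02]), np.float64(0.99)]
cutter [array([-0.02,  0.02]), np.float64(1.0)]
beaker [array([-0.05,  0.02]), np.float64(1.0)]
jar [array([-0.2 ,  0.28]), np.float64(0.77)]
spat [array([-0.05,  0.01]), np.float64(1.0)]
weight [array([-0.02, -0.04]), np.float64(1.0)]
```

View pics/top3.png

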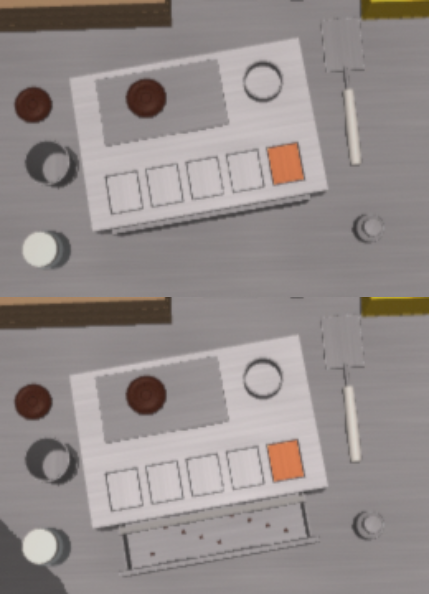

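View pics/side3.png

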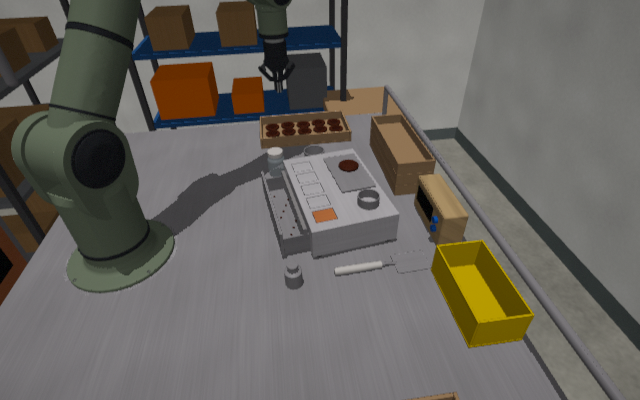

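Tray is out and the hand is clear. The jar's reading (−0.2, 0.28 px) sits in the arm's shadow, so I'll check it separately, along with the tray travel.

Run:
```python
from h import *
from cell import ctrl
f=np.load("pics/top0.npz"); K,T=f["K"],f["T"]; im,d=ctrl.capture("top")
for x in (f["im"],im):
    g=cv2.cvtColor(x,cv2.COLOR_BGR2GRAY)[245:278,198:232]
    m=cv2.moments((g>170).astype(np.uint8),True); print("jar lid",round(m["m10"]/m["m00"]+198,2),round(m["m01"]/m["m00"]+245,2),m["m00"])
# tray: depth -> world points, in the weigher frame
v,u=np.mgrid[180:310,230:400]; z=d[180:310,230:400].ravel()
Tc=np.linalg.inv(T); p=(np.c_[u.ravel(),v.ravel(),np.ones(u.size)]@np.linalg.inv(K).T*z[:,None])@Tc[:3,:3].T+Tc[:3,3]
ex=np.array([np.cos(YAW),np.sin(YAW)]); r=(p[:,:2]-P[2,:2])@ex; l=(p[:,:2]-P[2,:2])@[-ex[1],ex[0]]
k=(abs(l)<100)
for lo,hi in((.095,.11),(.06,.09)):
    q=k&(p[:,2]>lo)&(p[:,2]<hi); print(lo,hi,np.percentile(r[q],[0,1,5,50]).round(4))
a=cv2.imread("pics/side0.png",0)[140:185,262:292].astype(np.float32);b=cv2.imread("pics/side3.png",0)[140:185,262:292].astype(np.float32)
print("jar side lid",[ (lambda m:(round(m["m10"]/m["m00"],2),round(m["m01"]/m["m00"],2)))(cv2.moments((x[:22]>165).astype(np.uint8),True)) for x in(a,b)])
print(ctrl.observe()["time"])
```

```text
jar lid 213.4 260.71 336.0
jar lid 213.46 260.58 334.0
0.095 0.11 [-0.128  -0.0499 -0.0444  0.0221]
0.06 0.09 [-0.1283 -0.1282 -0.1276 -0.0615]
jar side lid [(12.55, 10.59), (12.37, 10.75)]
8.4333
```

The jar lid moved by less than 0.15 px in the top view. The tray front is about 0.07 m out from its shut position. Handing in.

```bash
python3 -c "
from cell import ctrl
print(ctrl.close_job(), ctrl.observe()['time'])"
```

```text
the job is handed in; nothing more can be done
the job is handed in; nothing more can be done
```

The crumb tray is open and the job is handed in at about 8.4 s. The catch was plate 3, the middle one.

- **Feeling the plates:** Plates 1 and 2 did not move at 47 N and 40 N. Plate 3 sank at about 4 N, so I pressed it in about 6.4 mm and the tray sprang out. I did not touch plates 4 and 5. Plate 5 is orange, unlike the task's "looking just like the others", and I did not treat that as a clue.
- **Press force:** On the two solid plates the shut fingertips pressed harder than they needed to. I took the 40 N limit to cover only the arm and gripper body. Wrist force stayed well under 120 N in every reading.
- **Plate and hand:** With the hand clear, plate 3 read 0.100 m in depth, level with the deck. The contact force was down to noise.
- **Tray:** Its front edge stands about 128 mm ahead of the plate row's centre line. I estimate that as about 70 mm of travel, using a rough figure for the shut position.
- **Loose things:** The biscuits, cutter, beaker, spatula and weight matched to within 0.05 px before and after. The first jar check disagreed (0.2–0.3 px), probably because the arm's shadow fell on it. Its lid centre then agreed to within 0.15 px in the top view and 0.2 px in the side view.

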